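Check the blue clamp spring on the spring tester

TASK

Stand the spring with the blue caps upright on the middle of the tester's round steel plate, then press its top straight down until the top face is level with the green band on the white post, and hold it there for about two seconds so the force can be read on the dial. Then let the spring come back up and leave it standing on the plate; do not squash it solid, and leave the red and the yellow spring where they stand.

Things in the scene. Friction and masses are not known exactly. Their poses are not given: they have to be found in the camera images.
- blue_cap (a point): Centre of the top cap of the blue coil spring, the one to test: 9 mm below the top face, 71 above the underside; z up its axis. It stands upright, 80 mm tall: base disc 40 mm wide, 12 thick; coil 33 wide; cap 38 wide, 18 tall, moving down as the coil is pressed (1 N + 0.55 N per mm, solid at 34 mm) and springing back. Grip it by the cap: the rest (about 155 g in all) hangs from it.
- plate (a point): Centre of the tester's steel plate (76 mm wide), top face, 25 mm above the bench. Fixed base: 110 mm in x, from y -55 to +195. At y +88 a white post 36 by 10, top 75 above here; its 14 mm green band is centred 60 above here, where the spring's top face (free: 80) belongs. At y +150 a dial shows force, 40 above here. Pressed, the plate sinks 3 mm; this point does not.
- red_cap (a point): Centre of the top cap of the red coil spring, a bystander of the same shape and size with red caps; 71 mm above its underside. Leave it alone.
- yellow_cap (a point): Centre of the top cap of the yellow coil spring, a bystander of the same shape and size with yellow caps; 71 mm above its underside. Leave it alone.
Not all that is in view belongs to the job. What is shaped like the part that bears blue_cap but pink is not meant.

How it is judged:
By the outcome, as a careful person would: the job done as asked, in the order asked, and still so for the second after the job is handed in, with the robot touching nothing.
It also fails if it takes over 48 s, if anything falls off the work surface, if the arm or the gripper's body presses on something with over 40 N, if the wrist force passes 120 N, or if a joint passes its speed limit or range.

ROBOT

A 6-joint arm with a two-finger parallel gripper is mounted at the origin on the work surface. World frame = base frame: x ahead of the robot, y to its left, z up, the work surface at z = 0. Lengths are in m, angles in rad, forces in N, time in s.
With the tool pointing down it reaches from about 0.35 to 0.925 m from the base axis. Payload 6.4 kg.
Tool frame: the origin (TCP) lies at the very end of the fingers, on their centre line; the grasp point (between the pads) lies 19 mm behind it; z points along the fingers, y is the line along which they close (so a half turn about z gives the same grasp; the last joint's range is limited). The gripper opens to 85 mm and grips with 20 to 120 N. Pads are 22 mm wide; open, the fingers measure 114 mm over their backs; the gripper's body (76 mm by 85 mm) begins 54 mm behind the grasp point. The pads swing forward as they close: fully open they stand 13 mm farther back than shut.
Start: joints at [1.105, 0.245, 1.558, -0, 1.339, -0.174], TCP at [0.187, 0.623, 0.231] pointing down, gripper open.
Joint ranges: [-3.13, 3.13], [-1.02, 2.26], [0.13, 2.54], [-0.95, 4.09], [0.21, 2.88], [-2.74, 2.74]. Speed limits (rad/s): [2.57, 2.57, 3.14, 3.14, 3.14, 3.14].

INTERFACE

Orientations are given as [roll, pitch, yaw] about the fixed x, y, z axes, in that order (R = Rz(yaw) Ry(pitch) Rx(roll)).
In Python, from bench import get_state, grab_frame, hand_in, find_in, silhouettes gives the robot as it stands.
- The arm moves only by the shell command python3 -m handwheel 'ROWS'. ROWS is JSON, a list of rows, each a list of 3 entries, a list of its own where there are three numbers: the closure, from -1 (fully open) to 1 (shut), then the shift along the tool's x, y, z in cm, then the turn, a rotation vector about the tool's x, y, z in degrees. In form: [[gripper, [tx, ty, tz], [ax, ay, az]], ...]. A call has 1 to 12 rows; each row is the pose to reach, as a shift and turn from the pose commanded when the call began, along the tool's axes at that moment; what a row does not reach only later rows make up. A row lasts 1/8 s, in which the tool goes at most 62.5 mm and 10.7 degrees, less where a joint would pass 70% of its speed; a pose out of reach is approached as far as the arm can. A call with a gripper value outside its range is refused whole. The fingers move at their own pace and stop on an object; the grip force is fixed at half the most. Time passes only in rows, so rows that repeat a pose let the fingers close. It gives the time, the measured TCP pose, the force, the opening and the grip force at its end, in the units of the state.
- get_state(): the state, without advancing time (a new reading comes with each control period).
- grab_frame(name): name is "side" or "top"; returns a dict with "pixels" (420x560x3 uint8, blue, green, red), "z_map" (420x560 float32, m along the optical axis (not along the pixel's ray), 0 where there is no reading), "intrinsics" (3x3 intrinsics, pixels), "R" (3x3) and "t" (3): a world point X has camera coordinates R X + t. Camera axes: x right, y down, z forward; pixel columns grow to the right and rows downward; lengths in m; the calibration is good to about 2 mm. A picture is of the moment at which its call begins.
- hand_in(): hands the job in; it is judged then, once.
Trained networks look in a picture, given as the dict that the camera call returned (one of the last four; its "shot" number tells which), for a name from the list of things; names that differ only in an ending like _2 or _b are one class to them, and where a whole thing is asked for, a point or a joint stands for the part that bears it (a point fixed in the world has none). Each returns a list of dicts, best first, with "conf" (0 to 1); they miss things now and then, are a little off and sometimes report something else, mostly with a low value. They report only what shows in the picture. A call takes as long as a camera call. They do not tell look-alikes from the thing itself.
- find_in(picture, thing): "position" ([column, row] as shares, 0 to 1, of the picture: columns of its width, rows of its height, amid what is visible of it).
- silhouettes(picture, thing): "region" (420x560 bool, what is visible of it) and "position" ([column, row] as shares, 0 to 1, of the picture: columns of its width, rows of its height, amid what is visible of it).
The state is a dict: "time": time; "q": joint angles; "qvel": joint speeds; "tau": joint torques, N m; "position": TCP position; "tool_rot": TCP orientation; "wrist_force": force on the tool from outside, world axes, zero at the start; "torque": the same for the moment, N m; "opening": opening from 0.0 (shut) to 1.0 (fully open); "grasp_force": force on a finger pad.
Only numpy, scipy, OpenCV 4.12 (cv2) and the standard library are available. Lean on these libraries where they do the work, as an engineer would, in place of code of your own. Each camera call takes 0.05 s, during which the arm holds its last target. There are 200 camera calls.

## Working session

There is one attempt and no reset: what is moved stays moved. The work goes in short steps, Python scripts to look and compute and a shell command to move; the robot and the scene stay as the last step left them, time stands still between calls to the robot, and variables do not carry over. Pictures are saved under pics/ and viewed, at most 10 in all, crops included, and the job is handed in when it is done.

```bash
mkdir -p pics; cat > h.py <<'E'
import numpy as np,cv2
from bench import *
def world(f,u,v,z=None):
    K,R,t=f["intrinsics"],np.array(f["R"]),np.array(f["t"])
    d=z if z else f["z_map"][int(v),int(u)]
    return R.T@(np.linalg.inv(K)@[u,v,1]*d-t)
def ray(f,u,v):
    K,R,t=f["intrinsics"],np.array(f["R"]),np.array(f["t"])
    return -R.T@t, R.T@(np.linalg.inv(K)@[u,v,1])
def tri(rs):
    A=0;b=0
    for c,d in rs:
        d=d/np.linalg.norm(d);P=np.eye(3)-np.outer(d,d);A=A+P;b=b+P@c
    return np.linalg.solve(A,b)
def proj(f,X):
    c=np.array(f["R"])@X+f["t"];p=f["intrinsics"]@c;return p[:2]/p[2]
E
python3 - <<'E'
from h import *
s=get_state();print({k:np.round(v,3) for k,v in s.items()})
F={n:grab_frame(n) for n in("side","top")}
cv2.imwrite("pics/a.png",np.vstack([cv2.resize(F[n]["pixels"],(400,300)) for n in F]))
for n in F: cv2.imwrite(f"pics/{n}0.png",F[n]["pixels"])
for n in F:
  f=F[n];print(n,-np.array(f["R"]).T@f["t"])
  for th in("blue_cap","red_cap","yellow_cap","plate"):
    for d in find_in(f,th):
      u,v=d["position"][0]*560,d["position"][1]*420
      print(th,round(d["conf"],2),round(u),round(v),world(f,u,v).round(3),f["pixels"][int(v),int(u)])
E
```

```text
{'time': np.float64(0.0), 'q': array([ 1.105,  0.246,  1.559,  0.   ,  1.339, -0.174]), 'qvel': array([0.001, 0.001, 0.001, 0.001, 0.001, 0.   ]), 'tau': array([ 0.0000e+00, -4.2951e+01, -3.2613e+01, -0.0000e+00,  5.0000e-03,
       -0.0000e+00]), 'position': array([0.187, 0.622, 0.23 ]), 'tool_rot': array([-3.14, -0.  ,  2.85]), 'wrist_force': array([ 0.462,  0.172, -0.092]), 'torque': array([-0.026,  0.   ,  0.024]), 'grasp_force': np.float64(0.0), 'opening': np.float64(1.005)}
side [ 0.36153285 -0.69186734  0.75000189]
blue_cap 0.69 244 247 [ 0.437 -0.11   0.078] [111  93 145]
blue_cap 0.59 246 280 [ 0.424 -0.192  0.082] [112  93 145]
blue_cap 0.53 291 262 [ 0.515 -0.169  0.077] [127  34   7]
blue_cap 0.17 328 312 [ 0.546 -0.294  0.082] [ 16  17 142]
red_cap 0.61 329 312 [ 0.549 -0.293  0.082] [ 27  23 144]
yellow_cap 0.64 315 215 [ 0.598 -0.061  0.079] [ 34 133 144]
plate 0.96 270 163 [0.565 0.212 0.016] [48 47 47]
top [ 0.35003638 -0.03419382  1.08173499]
blue_cap 0.84 337 199 [ 0.522 -0.169  0.08 ] [132  45  34]
blue_cap 0.81 306 241 [ 0.436 -0.102  0.081] [116  96 132]
blue_cap 0.49 346 245 [ 0.427 -0.185  0.077] [117  98 132]
red_cap 0.66 390 186 [ 0.548 -0.281  0.08 ] [ 33  34 130]
yellow_cap 0.76 281 165 [ 0.597 -0.055  0.076] [ 43 136 135]
plate 0.9 158 186 [0.571 0.218 0.012] [49 50 47]
plate 0.59 332 203 [ 0.515 -0.159  0.079] [135  47  36]
```

View pics/side0.png

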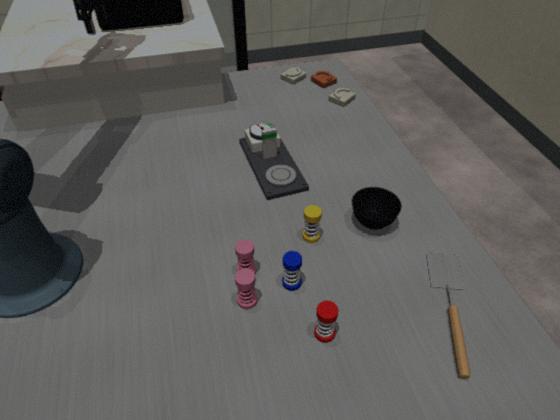

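View pics/top0.png

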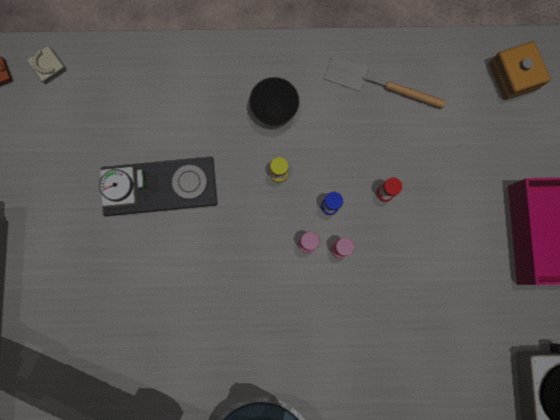

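The top view shows three candidates for the blue spring: blue at (333,203), and pink ones at (309,242) and (344,248). In the side view they are at (291,262), (245,250) and (246,285). Only (333,203) has blue caps, so that's the one meant. The steel plate is at (189,181) top and (281,175) side. Next I'll measure it and confirm in a crop.

```bash
python3 - <<'E'
from h import *
F={n:grab_frame(n) for n in("side","top")}
def cloud(f,m):
    v,u=np.nonzero(m&(f["z_map"]>0));z=f["z_map"][v,u]
    K,R,t=f["intrinsics"],np.array(f["R"]),np.array(f["t"])
    return ((np.linalg.inv(K)@np.stack([u,v,np.ones_like(u)])*z).T-t)@R,u,v
boxes={}
for n,f in F.items():
  p=f["pixels"].astype(int);b,g,r=p[...,0],p[...,1],p[...,2]
  for nm,m in dict(blue=(b-r>50)&(b-g>40),yel=(r-b>50)&(g-b>50),red=(r-b>60)&(r-g>60)).items():
    P,u,v=cloud(f,m);k=(P[:,2]>.070)&(P[:,2]<.09)&(P[:,0]>.35)&(P[:,0]<.68)&(P[:,1]<.05)
    k&=P[:,2]>np.percentile(P[k,2],60)-.004 if k.any() else k
    q=P[k];c,rad=cv2.minEnclosingCircle(q[:,:2].astype(np.float32))
    print(n,nm,k.sum(),"mean",q.mean(0).round(4),"circle",np.round(c,4),round(rad,4),"px",u[k].mean().round(1),v[k].mean().round(1))
  P,u,v=cloud(f,np.ones(b.shape,bool))
  W=np.full(b.shape+(3,),9.);W[v,u]=P
  lum=p.mean(2)
  m=(np.hypot(W[...,0]-.57,W[...,1]-.155)<.07)&(W[...,2]>.005)
  d=m&(lum>62); 
  cs,_=cv2.findContours(d.astype(np.uint8),cv2.RETR_EXTERNAL,cv2.CHAIN_APPROX_NONE)
  for c in cs:
    if len(c)>25:
      e=cv2.fitEllipse(c);(x,y)=e[0];print(n,"plate ell",np.round(e[0],1),np.round(e[1],1),world(f,x,y).round(4))
      boxes[n]=(x,y)
  bm=(W[...,2]>.010)&(W[...,2]<.04)&(lum<60)&(abs(W[...,0]-.57)<.12)&(W[...,1]>.07)&(W[...,1]<.40)
  rr=cv2.minAreaRect(W[bm][:,:2].astype(np.float32));print(n,"base",rr, np.median(W[bm][:,2]))
print("plate tri",tri([ray(F[n],*boxes[n]) for n in boxes if n in boxes]).round(4))
c1=cv2.resize(F["top"]["pixels"][165:265,270:410],(560,400));cv2.imwrite("pics/crop.png",c1)
E
```

```text
side blue 238 mean [ 0.5189 -0.1626  0.081 ] circle [ 0.5189 -0.1614] 0.0191 px 291.9 258.3
side yel 185 mean [ 0.5946 -0.0509  0.0812] circle [ 0.5956 -0.0508] 0.0201 px 312.3 211.4
side red 316 mean [ 0.5469 -0.2877  0.0809] circle [ 0.5472 -0.2872] 0.0195 px 327.0 309.7
side plate ell [280.3 174.3] [19.9 30.6] [0.5763 0.1479 0.0255]
side base ((0.5696108341217041, 0.21356412768363953), (0.10908064991235733, 0.24825376272201538), 4.708950996398926) 0.017583361928180684
top blue 232 mean [ 0.5205 -0.1613  0.0795] circle [ 0.5205 -0.1614] 0.0182 px 333.3 200.1
top yel 229 mean [ 0.5963 -0.0498  0.0793] circle [ 0.596  -0.0495] 0.0188 px 278.8 165.3
top red 224 mean [ 0.5486 -0.2865  0.0793] circle [ 0.5488 -0.2868] 0.0183 px 392.8 185.8
top plate ell [188.8 181.2] [33.5 34.7] [0.5769 0.147  0.0256]
top base ((0.5710713267326355, 0.2164854109287262), (0.10895324498414993, 0.24771156907081604), 4.749403953552246) 0.015289629843676144
plate tri [0.5764 0.1469 0.0264]
```

View pics/crop.png

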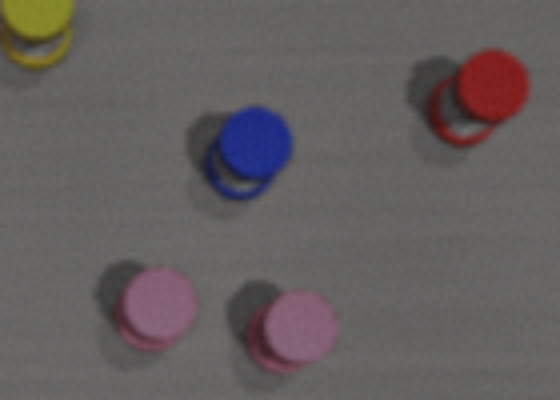

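The crop confirms it: the blue cap is at (255,143), with the pink ones below and red and yellow off to the sides. Moving above it now.

```bash
cat >> h.py <<'E'
from scipy.spatial.transform import Rotation as Ro
def go(*X):
    s=get_state();R=Ro.from_euler("xyz",s["tool_rot"]).as_matrix()
    print("at",s["position"].round(4),s["tool_rot"].round(3),"F",s["wrist_force"].round(1),"t",round(float(s["time"]),2))
    for x in X: print(x,"cm",(R.T@(np.array(x)-s["position"])*100).round(2))
E
python3 -c "
from h import *
go((.5197,-.1615,.17))"
```

```text
at [0.187  0.6225 0.2313] [3.142 0.    2.85 ] F [-0.3 -0.7  0.1] t 0.6
(0.5197, -0.1615, 0.17) cm [-54.42 -65.52   6.13]
```

```bash
python3 -m handwheel '[[-1,[-5,-6,0],[0,0,0]],[-1,[-9,-11,0],[0,0,0]],[-1,[-13,-16,0],[0,0,0]],[-1,[-17,-20.5,0],[0,0,0]],[-1,[-21,-25,0],[0,0,0]],[-1,[-25,-30,0],[0,0,0]],[-1,[-29,-35,0],[0,0,0]],[-1,[-33,-40,0],[0,0,0]],[-1,[-37,-44.5,1],[0,0,0]],[-1,[-41,-49.5,2],[0,0,0]],[-1,[-45,-54,3],[0,0,0]],[-1,[-49,-59,4],[0,0,0]]]'; python3 -c "
from h import *
go((.5197,-.1615,.15))"
```

```text
time: 2.1
position: [0.4797, -0.0674, 0.1946]
tool_rot: [3.141, 0.001, 2.849]
wrist_force: [0.5, 0.1, 1.3]
opening: 1.003
grasp_force: 0.0
at [ 0.4797 -0.0674  0.1946] [3.141e+00 1.000e-03 2.849e+00] F [0.5 0.1 1.3] t 2.1
(0.5197, -0.1615, 0.15) cm [-6.54 -7.86  4.47]
```

```bash
python3 -m handwheel '[[-1,[-3,-3.5,0],[0,0,0]],[-1,[-5.4,-6.5,1.5],[0,0,0]],[-1,[-5.4,-6.5,4],[0,0,0]],[-1,[-5.4,-6.5,4],[0,0,0]],[-1,[-5.4,-6.5,4],[0,0,0]]]'; python3 - <<'E'
from h import *
go((.5197,-.1615,.12),(.5197,-.1615,.048))
F={n:grab_frame(n) for n in("side","top")}
cv2.imwrite("pics/b.png",np.hstack([cv2.resize(F["side"]["pixels"][130:350,190:390],(400,440)),cv2.resize(F["top"]["pixels"][130:350,240:440],(400,440))]))
E
```

```text
time: 2.72
position: [0.5123, -0.1428, 0.1553]
tool_rot: [-3.141, 0.001, 2.85]
wrist_force: [-0.3, 0.2, -0.5]
opening: 0.998
grasp_force: 0.0
at [ 0.5123 -0.1428  0.1553] [-3.141e+00  1.000e-03  2.850e+00] F [-0.3  0.2 -0.5] t 2.73
(0.5197, -0.1615, 0.12) cm [-1.24 -1.58  3.53]
(0.5197, -0.1615, 0.048) cm [-1.24 -1.58 10.73]
```

View pics/b.png

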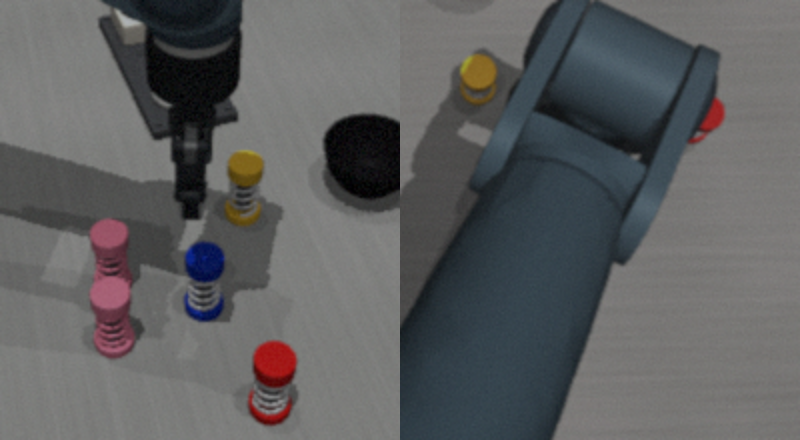

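The view shows the fingers at (190,200) in the left half, behind and above the blue spring at (205,262), so they are still short of it. I'll let the arm settle.

```bash
python3 -m handwheel '[[-1,[0,0,0],[0,0,0]],[-1,[0,0,0],[0,0,0]]]'; python3 -c "
from h import *
go((.5197,-.1615,.12),(.5197,-.1615,.048))"
```

```text
time: 3.08
position: [0.5122, -0.1428, 0.155]
tool_rot: [-3.141, 0.001, 2.85]
wrist_force: [0.6, -0.8, 0.5]
opening: 1.001
grasp_force: 0.0
at [ 0.5122 -0.1428  0.155 ] [-3.141e+00  1.000e-03  2.850e+00] F [ 0.6 -0.8  0.5] t 3.08
(0.5197, -0.1615, 0.12) cm [-1.25 -1.57  3.5 ]
(0.5197, -0.1615, 0.048) cm [-1.24 -1.57 10.7 ]
```

```bash
python3 -m handwheel '[[-1,[-1.25,-1.55,0],[0,0,0]],[-1,[-1.25,-1.55,0],[0,0,0]],[-1,[-1.25,-1.55,2],[0,0,0]],[-1,[-1.25,-1.55,4],[0,0,0]],[-1,[-1.25,-1.55,4],[0,0,0]]]'; python3 - <<'E'
from h import *
go((.5197,-.1615,.048))
F=grab_frame("side")
for X in ([.5197,-.1615,.08],[.5197,-.1615,.0]): print(proj(F,np.array(X)))
cv2.imwrite("pics/c.png",cv2.resize(F["pixels"][190:310,240:360],(600,600)))
E
```

```text
time: 3.7
position: [0.5183, -0.1609, 0.1127]
tool_rot: [3.141, -0.004, 2.849]
wrist_force: [0.0, -0.1, 0.6]
opening: 1.003
grasp_force: 0.0
at [ 0.5183 -0.1609  0.1127] [ 3.141 -0.004  2.849] F [ 0.  -0.1  0.6] t 3.7
(0.5197, -0.1615, 0.048) cm [-0.17 -0.02  6.47]
[292.11110208 258.16483378]
[291.52376838 283.39032673]
```

View pics/c.png

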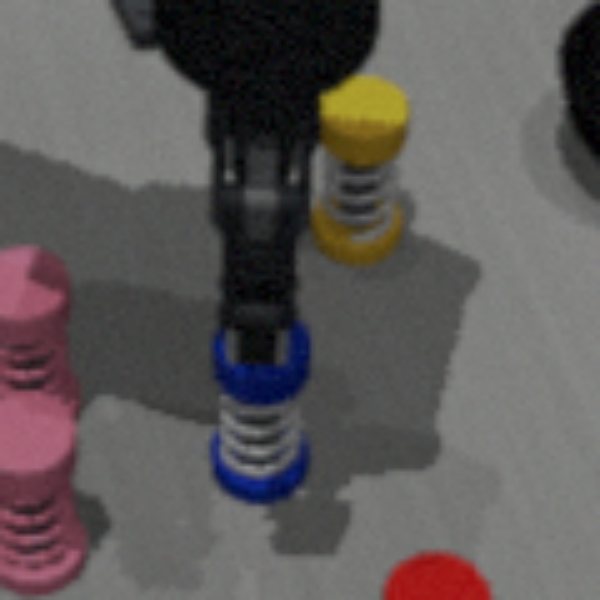

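The fingers are centred on the blue cap, at (258,340) in the crop. Next: descend, grip, and lift slightly.

```bash
python3 -m handwheel '[[-1,[-0.1,0,1.5],[0,0,0]],[-1,[-0.1,0,3],[0,0,0]],[-1,[-0.1,0,4.5],[0,0,0]],[-1,[-0.1,0,5.8],[0,0,0]],[-1,[-0.1,0,6.4],[0,0,0]],[-1,[-0.1,0,6.4],[0,0,0]],[1,[-0.1,0,6.4],[0,0,0]],[1,[-0.1,0,6.4],[0,0,0]],[1,[-0.1,0,6.4],[0,0,0]],[1,[-0.1,0,6.4],[0,0,0]],[1,[-0.1,0,6.4],[0,0,0]],[1,[-0.1,0,6.4],[0,0,0]]]'; python3 -c "
from h import *
go()"
```

```text
time: 5.25
position: [0.5207, -0.1617, 0.0506]
tool_rot: [-3.142, 0.0, 2.85]
wrist_force: [0.4, 0.4, 1.1]
opening: 0.426
grasp_force: 59.7
at [ 0.5207 -0.1617  0.0506] [-3.142  0.     2.85 ] F [0.4 0.4 1.1] t 5.25
```

```bash
python3 -m handwheel '[[1,[0,0,-1.5],[0,0,0]],[1,[0,0,-4],[0,0,0]],[1,[0,0,-7],[0,0,0]],[1,[0,0,-10],[0,0,0]],[1,[0,0,-12],[0,0,0]],[1,[0,0,-12],[0,0,0]],[1,[0,0,-12],[0,0,0]]]'; python3 - <<'E'
from h import *
go((.5765,.1465,.17))
F=grab_frame("side")
cv2.imwrite("pics/d.png",cv2.resize(F["pixels"][150:310,220:380],(500,500)))
E
```

```text
time: 6.12
position: [0.5198, -0.1614, 0.1695]
tool_rot: [3.141, -0.002, 2.85]
wrist_force: [0.0, 0.4, -0.5]
opening: 0.426
grasp_force: 60.3
at [ 0.5198 -0.1614  0.1695] [ 3.141e+00 -2.000e-03  2.850e+00] F [ 0.   0.4 -0.5] t 6.12
(0.5765, 0.1465, 0.17) cm [ 3.430e+00  3.112e+01 -3.000e-02]
```

View pics/d.png

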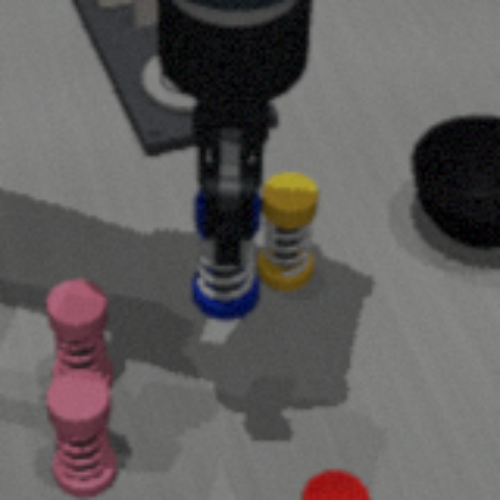

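The blue spring hangs upright from the gripper, cap at (228,215) in the crop. I'll carry it over to the plate.

```bash
python3 -m handwheel '[[1,[0.2,2,0],[0,0,0]],[1,[0.6,5.5,0],[0,0,0]],[1,[1,9.5,0],[0,0,0]],[1,[1.5,13.5,0],[0,0,0]],[1,[1.9,17.5,0],[0,0,0]],[1,[2.4,21.5,0],[0,0,0]],[1,[2.8,25.5,0],[0,0,0]],[1,[3.2,28.5,0],[0,0,0]],[1,[3.4,30.5,0],[0,0,0]],[1,[3.4,31.1,0],[0,0,0]],[1,[3.4,31.1,0],[0,0,0]],[1,[3.4,31.1,0],[0,0,0]]]'; python3 - <<'E'
from h import *
go((.5765,.1465,.1),(.5765,.1465,.0506+.0255))
f=grab_frame("side");p=f["pixels"].astype(int);m=(p[...,0]-p[...,2]>40)&(p[...,0]-p[...,1]>30)
v,u=np.nonzero(m);W=np.array([world(f,a,b) for a,b in zip(u,v)])
k=(abs(W[:,1]-.15)<.06)&(abs(W[:,0]-.58)<.06);W=W[k];v=v[k];u=u[k]
print(len(W),W.min(0).round(3),W.max(0).round(3),W.mean(0).round(3))
lo=W[:,2]<W[:,2].min()+.016;print("base disc x range",W[lo].min(0).round(3),W[lo].max(0).round(3))
E
```

```text
time: 7.68
position: [0.5774, 0.1451, 0.1703]
tool_rot: [-3.141, -0.0, 2.849]
wrist_force: [0.4, -0.3, -1.1]
opening: 0.427
grasp_force: 60.4
at [0.5774 0.1451 0.1703] [-3.141 -0.     2.849] F [ 0.4 -0.3 -1.1] t 7.67
(0.5765, 0.1465, 0.1) cm [0.12 0.11 7.03]
(0.5765, 0.1465, 0.0761) cm [0.12 0.11 9.42]
89 [0.557 0.125 0.119] [0.595 0.146 0.201] [0.575 0.132 0.142]
base disc x range [0.557 0.125 0.119] [0.595 0.146 0.135]
```

```bash
python3 -m handwheel '[[1,[0.1,0.1,1.5],[0,0,0]],[1,[0.1,0.1,3.5],[0,0,0]],[1,[0.1,0.1,5.5],[0,0,0]],[1,[0.1,0.1,7.2],[0,0,0]],[1,[0.1,0.1,8.4],[0,0,0]],[1,[0.1,0.1,9],[0,0,0]],[1,[0.1,0.1,9.1],[0,0,0]],[1,[0.1,0.1,9.1],[0,0,0]],[1,[0.1,0.1,9.1],[0,0,0]]]'; python3 - <<'E'
from h import *
go((.5765,.1465,.0505+.0255))
E
python3 -m handwheel '[[1,[0,0,0.2],[0,0,0]],[1,[0,0,0.4],[0,0,0]],[1,[0,0,0.5],[0,0,0]],[1,[0,0,0.5],[0,0,0]],[1,[0,0,0.5],[0,0,0]]]'; python3 - <<'E'
from h import *
go((.5765,.1465,.0505+.0255-.02))
fs={n:grab_frame(n) for n in("side","top")}
cv2.imwrite("pics/e.png",np.hstack([cv2.resize(fs["side"]["pixels"][100:220,220:340],(400,400)),cv2.resize(fs["top"]["pixels"][120:240,90:250],(400,300)).repeat(1,0) if 0 else cv2.resize(fs["top"]["pixels"][120:240,110:230],(400,400))]))
E
```

```text
time: 8.85
position: [0.5772, 0.1472, 0.0801]
tool_rot: [3.141, 0.001, 2.85]
wrist_force: [0.8, -0.3, -0.8]
opening: 0.427
grasp_force: 60.4
at [0.5772 0.1472 0.0801] [3.141e+00 1.000e-03 2.850e+00] F [ 0.8 -0.3 -0.8] t 8.85
(0.5765, 0.1465, 0.076) cm [ 0.04 -0.09  0.41]
time: 9.48
position: [0.5769, 0.1472, 0.0747]
tool_rot: [3.141, 0.0, 2.85]
wrist_force: [-0.6, 0.0, 0.8]
opening: 0.425
grasp_force: 60.4
at [0.5769 0.1472 0.0747] [3.141 0.    2.85 ] F [-0.6  0.   0.8] t 9.47
(0.5765, 0.1465, 0.055999999999999994) cm [ 0.02 -0.08  1.87]
```

View pics/e.png

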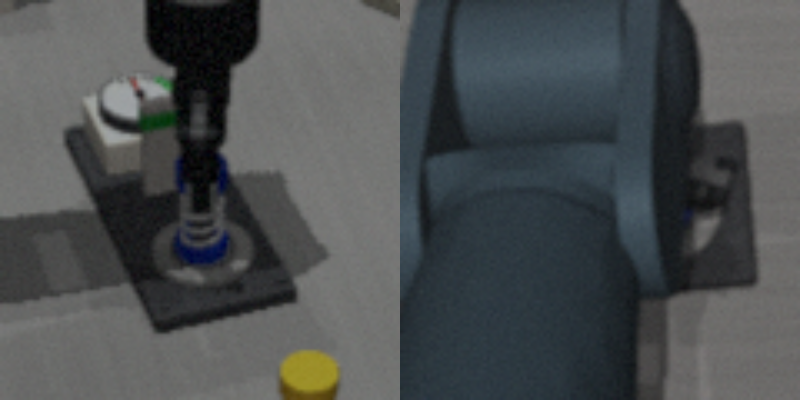

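The spring stands centred on the plate: base disc at (201,245) in the left crop, plate centre about (204,250). Top-face target is z≈0.0855, so the TCP goes to about 0.056.

```bash
python3 -m handwheel '[[1,[0,0,0.2],[0,0,0]],[1,[0,0,0.5],[0,0,0]],[1,[0,0,0.8],[0,0,0]],[1,[0,0,1.1],[0,0,0]],[1,[0,0,1.4],[0,0,0]],[1,[0,0,1.6],[0,0,0]],[1,[0,0,1.8],[0,0,0]],[1,[0,0,1.85],[0,0,0]],[1,[0,0,1.85],[0,0,0]],[1,[0,0,1.85],[0,0,0]]]'; python3 - <<'E'
from h import *
go((.5765,.1465,.056))
f=grab_frame("side");p=f["pixels"].astype(int)
v,u=np.nonzero((p[...,0]-p[...,2]>40)&(p[...,0]-p[...,1]>30));W=np.array([world(f,a,b) for a,b in zip(u,v)])
k=(abs(W[:,1]-.15)<.06)&(abs(W[:,0]-.58)<.06);W=W[k];print("blue z",np.sort(W[:,2])[[0,5,-20,-10,-5,-1]].round(4))
v,u=np.nonzero((p[...,1]-p[...,2]>20)&(p[...,1]-p[...,0]>20));W=np.array([world(f,a,b) for a,b in zip(u,v)])
k=(abs(W[:,1]-.235)<.03)&(abs(W[:,0]-.57)<.04);W=W[k];print("green",len(W),W.min(0).round(4),W.max(0).round(4))
cv2.imwrite("pics/f.png",cv2.resize(f["pixels"][110:200,230:320],(540,540)))
E
```

```text
time: 10.82
position: [0.5772, 0.1473, 0.057]
tool_rot: [3.141, 0.001, 2.85]
wrist_force: [-2.3, 0.2, 10.0]
opening: 0.425
grasp_force: 61.3
at [0.5772 0.1473 0.057 ] [3.141e+00 1.000e-03 2.850e+00] F [-2.3  0.2 10. ] t 10.82
(0.5765, 0.1465, 0.056) cm [ 0.05 -0.09  0.1 ]
blue z [0.0223 0.026  0.0393 0.0863 0.0872 0.0886]
green 40 [0.5506 0.2272 0.0799] [0.5744 0.2332 0.0941]
```

View pics/f.png

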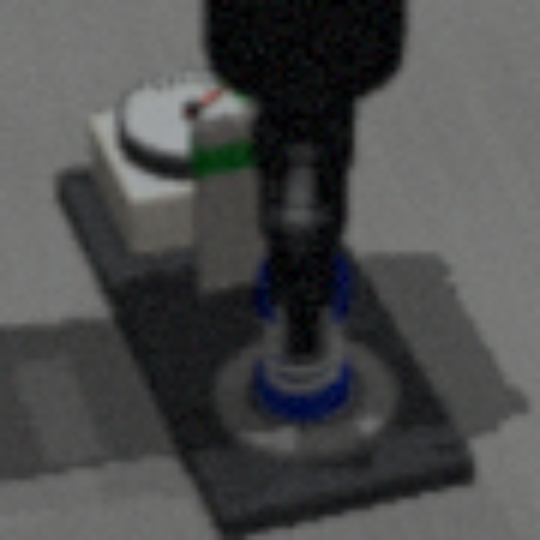

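The dial pointer has swung, and the cap top is at z≈0.087 against a green band of 0.080–0.094, so it is within the band. A 0.5 mm trim, then hold for 2 s.

```bash
python3 -m handwheel '[[1,[0,0,0.05],[0,0,0]],[1,[0,0,0.05],[0,0,0]],[1,[0,0,0.05],[0,0,0]],[1,[0,0,0.05],[0,0,0]],[1,[0,0,0.05],[0,0,0]],[1,[0,0,0.05],[0,0,0]],[1,[0,0,0.05],[0,0,0]],[1,[0,0,0.05],[0,0,0]],[1,[0,0,0.05],[0,0,0]]]'; python3 -m handwheel '[[1,[0,0,0],[0,0,0]],[1,[0,0,0],[0,0,0]],[1,[0,0,0],[0,0,0]],[1,[0,0,0],[0,0,0]],[1,[0,0,0],[0,0,0]],[1,[0,0,0],[0,0,0]],[1,[0,0,0],[0,0,0]],[1,[0,0,0],[0,0,0]]]'
python3 -m handwheel '[[1,[0,0,-0.3],[0,0,0]],[1,[0,0,-0.6],[0,0,0]],[1,[0,0,-0.9],[0,0,0]],[1,[0,0,-1.2],[0,0,0]],[1,[0,0,-1.5],[0,0,0]],[1,[0,0,-1.7],[0,0,0]],[1,[0,0,-1.85],[0,0,0]],[1,[0,0,-1.9],[0,0,0]],[1,[0,0,-1.9],[0,0,0]],[1,[0,0,-1.9],[0,0,0]]]'; python3 -c "
from h import *
go()"
```

```text
time: 12.0
position: [0.5773, 0.1473, 0.0566]
tool_rot: [3.141, 0.001, 2.85]
wrist_force: [-2.2, -0.3, 10.5]
opening: 0.42
grasp_force: 61.3
time: 13.0
position: [0.5773, 0.1473, 0.0566]
tool_rot: [3.141, 0.001, 2.85]
wrist_force: [-2.8, 0.1, 9.9]
opening: 0.424
grasp_force: 61.3
time: 14.25
position: [0.5767, 0.1473, 0.0743]
tool_rot: [3.141, -0.0, 2.85]
wrist_force: [0.4, -0.2, 1.7]
opening: 0.426
grasp_force: 60.6
at [0.5767 0.1473 0.0743] [ 3.141 -0.     2.85 ] F [ 0.4 -0.2  1.7] t 14.25
```

```bash
python3 -m handwheel '[[1,[0,0,-0.1],[0,0,0]],[1,[0,0,-0.1],[0,0,0]],[0,[0,0,-0.1],[0,0,0]],[-1,[0,0,-0.1],[0,0,0]],[-1,[0,0,-0.1],[0,0,0]],[-1,[0,0,-0.1],[0,0,0]],[-1,[0,0,-0.1],[0,0,0]],[-1,[0,0,-0.1],[0,0,0]],[-1,[0,0,-0.1],[0,0,0]]]'; python3 -m handwheel '[[-1,[0,0,-1],[0,0,0]],[-1,[0,0,-3],[0,0,0]],[-1,[0,0,-6],[0,0,0]],[-1,[0,0,-10],[0,0,0]],[-1,[0,0,-14],[0,0,0]],[-1,[0,-5,-14],[0,0,0]],[-1,[0,-10,-14],[0,0,0]],[-1,[0,-15,-14],[0,0,0]],[-1,[0,-20,-14],[0,0,0]],[-1,[0,-20,-14],[0,0,0]],[-1,[0,-20,-14],[0,0,0]],[-1,[0,-20,-14],[0,0,0]]]'; python3 - <<'E'
from h import *
go()
fs={n:grab_frame(n) for n in("side","top")}
for n,f in fs.items():
  p=f["pixels"].astype(int)
  v,u=np.nonzero((p[...,0]-p[...,2]>40)&(p[...,0]-p[...,1]>30));W=np.array([world(f,a,b) for a,b in zip(u,v)])
  W=W[(abs(W[:,1]-.15)<.06)&(abs(W[:,0]-.58)<.06)];t=W[W[:,2]>.098];print(n,len(t),t.mean(0).round(4) if len(t) else 0,W.max(0))
cv2.imwrite("pics/g.png",np.hstack([cv2.resize(fs[n]["pixels"],(400,300)) for n in fs]))
E
```

```text
time: 15.38
position: [0.5767, 0.1472, 0.0754]
tool_rot: [-3.142, -0.0, 2.85]
wrist_force: [-0.5, -0.9, -0.9]
opening: 1.004
grasp_force: 0.0
time: 16.88
position: [0.5195, -0.0434, 0.216]
tool_rot: [3.141, 0.001, 2.851]
wrist_force: [-0.3, -0.2, 0.2]
opening: 0.999
grasp_force: 0.0
at [ 0.5195 -0.0434  0.216 ] [3.141e+00 1.000e-03 2.851e+00] F [-0.3 -0.2  0.2] t 16.88
side 59 [0.5816 0.1397 0.1051] [0.59256162 0.15705347 0.10872842]
top 269 [0.5762 0.1472 0.1036] [0.59445783 0.16587448 0.10757767]
```

View pics/g.png

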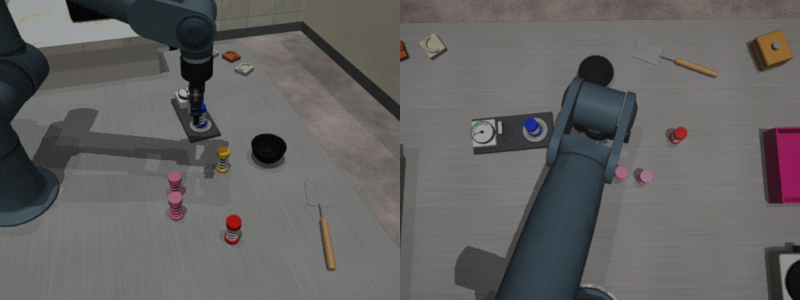

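The blue spring stands free and upright on the middle of the plate, at (532,127) in the right half. The red and yellow springs are untouched and the gripper is clear.

```bash
python3 -c "
from bench import hand_in
print(hand_in())"
```

```text
the job is handed in; nothing more can be done
None
```

The blue spring was stood on the middle of the plate, pressed to the green band and held there for about 2 s (about 10 N at the wrist), then released and left standing free; the job took about 17 s, the red and yellow springs were not touched, and it is handed in.

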